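Wedge up the sagging croissant tray

ROBOT

A 7-joint arm with a two-finger parallel gripper is mounted at the origin on the work surface. World frame = base frame: x ahead of the robot, y to its left, z up, the work surface at z = 0. Lengths are in m, angles in rad, forces in N, time in s.
With the tool pointing down it reaches from about 0.425 to 0.95 m from the base axis. Payload 4.7 kg.
Tool frame: the origin (TCP) lies at the very end of the fingers, on their centre line; the grasp point (between the pads) lies ctrl.grip_depth behind it (ctrl.grip_depth is the distance from the TCP to the grasp point, in m); z points along the fingers, y is the direction in which the jaws open and shut (so a half turn about z gives the same grasp; the last joint's range is limited). The gripper opens to 85 mm and grips with 20 to 120 N. Pads are 22 mm wide; open, the fingers measure 114 mm over their backs; the gripper's body (76 mm by 85 mm) begins 54 mm behind the grasp point. The pads swing forward as they close: fully open they stand 13 mm farther back than shut.
Start: joints at [1.078, 0.469, -0.049, 1.532, 0.024, 1.141, -0.082], TCP at [0.302, -0.604, 0.231] pointing down, gripper open.
Joint ranges: [-2.59, 2.59], [-0.33, 1.99], [-1.39, 1.29], [0.1, 2.45], [-1.04, 4.18], [0.21, 1.99], [-2.66, 2.66]. Speed limits (rad/s): [2.57, 2.57, 3.14, 3.14, 3.14, 3.14, 3.14].

INTERFACE

Orientations are given as [roll, pitch, yaw] about the fixed x, y, z axes, in that order (R = Rz(yaw) Ry(pitch) Rx(roll)).
In Python, from station import ctrl gives the robot as it stands.
- The arm moves only by the tool apply_moves, never from a script. Its argument "moves" is a list that holds one entry, the list of rows, each a list of 6 numbers: the shift along the tool's x, y, z in m, then the turn, a rotation vector about the tool's x, y, z in rad. A call has 1 to 8 rows; each row shifts and turns the pose as measured when the row begins, along the tool's axes as they then stand; what a row does not reach is not made up. A row lasts 1/8 s, in which the tool goes at most 62.5 mm and 10.7 degrees, less where a joint would pass 70% of its speed; a pose out of reach is approached as far as the arm can. A call is refused whole if a number of a shift passes 0.0625 or a number of a turn 0.188, either way. A call with a gripper value outside its range is refused whole. "fingers" is the finger opening in m, from 0 to 0.0854, set as the call begins (left out, the last holds). The fingers move at their own pace and stop on an object; "squeeze" is the grip in N (left out, the last holds). Time passes only in rows, so rows that do not move let the fingers close. It gives the time, the measured TCP pose, the force and the opening at its end, in the units of the state.
- ctrl.read_state(): the state, without advancing time (a new reading comes with each control period).
- ctrl.read_camera(name): name is "scene" or "top"; returns the picture (420x560x3 uint8, red, green, blue); there is no depth.
- ctrl.calibration(name): a dict with "fovy" (degrees; the focal length in pixels is half the picture's height over the tangent of half this angle, whatever the lens; pixels are square), "cx", "cy" (the principal point, pixels), "dist" ([k1, k2, p1, p2, k3] as OpenCV has them; the pictures are not rectified), "R" (3x3) and "t" (3): a world point X has camera coordinates R X + t. Camera axes: x right, y down, z forward; pixel columns grow to the right and rows downward; lengths in m; the calibration is good to about 2 mm. A picture is of the moment at which its call begins. calibration takes no time and is no camera call.
- ctrl.finish_job(): hands the job in, once; it reports no verdict.
The state is a dict: "time_s": time; "qpos": joint angles; "qd": joint speeds; "tau": joint torques, N m; "tcp_pos": TCP position; "ee_rot": TCP orientation; "ft_force": force on the tool from outside, world axes, zero at the start; "ft_torque": the same for the moment, N m; "gripper_width": finger opening in m.
Only numpy, scipy, OpenCV 4.12 (cv2) and the standard library are available. Lean on these libraries where they do the work, as an engineer would, in place of code of your own. Each camera call takes 0.05 s, during which the arm holds its last target.

TASK

The croissant tray sags at its near edge. Take the big wooden wedge (not the slim one, not the straight block) and push it thin end first, straight in under the middle of the tray's near edge, until the tray is level and the wedge is jammed tight, then let go of it.

Things in the scene. Friction and masses are not known exactly. Their poses are not given: they have to be found in the camera images.
- wedge: big wedge of plain brown wood, 170 mm long, 40 wide, 0.11 kg, loose; origin: centre of its underside; +x to the thin end (85 mm ahead, 5 mm thick). Its rear 40 mm is a flat-topped heel block 34 mm high, to be gripped across the 40 mm width; from there the top slopes evenly to the thin end. Bystanders of the same wood: a slim wedge (110 x 30 x 16 mm) and a straight block (170 x 40 x 34 mm).
- stand: fixed steel stand of the tilting aluminium tray (280 mm deep, 320 wide; croissants reach 70 mm above the table). Origin: on the table below the middle of the tray's near edge (facing the robot); +x level, square to the edge, in under the tray; +y along the edge. The tray is hinged along its far edge. Skids and feet lie 145 mm either side of the middle; the table between is free.
- edge (a point): middle of the tray's near edge, on its underside; it moves with the tray: 12 mm above the table when sagging, 24 mm when level, where the hinge has a hard stop. The tray's weight, about 4 N here, pulls it down. The wedge touches the edge when 31 mm of it is in; with 85 mm in, the tray is level and the wedge jams. Pushing takes 5 to 15 N on the way, more at the stop. Axes as the stand's.
Not all that is in view belongs to the job. What is shaped like the wedge but turquoise or yellow is not meant.

How it is judged:
By the outcome, as a careful person would: the job done as asked, in the order asked, and still so for the second after the job is handed in, with the robot touching nothing.
It also fails if it takes over 38 s, if anything falls off the work surface, if the arm or the gripper's body presses on something with over 40 N, if the wrist force passes 120 N, or if a joint passes its speed limit or range.

## Working session

There is one attempt and no reset: what is moved stays moved. The work goes in short steps, Python scripts to look and compute and a tool call to move; the robot and the scene stay as the last step left them, time stands still between calls to the robot, and variables do not carry over. Pictures are saved under pics/ and viewed, and the job is handed in when it is done.

Besides the shell and the picture viewer there is one more tool, called after ">>>" by a JSON object that holds its "name" and its "arguments", one argument or row to a line. apply_moves: Moves the arm, as the interface text tells. Its arguments: {"type":"object","properties":{"moves":{"type":"array","items":{"type":"array","items":{"type":"array","items":{"type":"number"}}}},"fingers":{"type":"number"},"squeeze":{"type":"number"}},"required":["moves"]}

```bash
mkdir -p pics; ls
python3 - <<'E'
from station import ctrl
import cv2
s=ctrl.read_state(); print(s, ctrl.grip_depth)
for n in("scene","top"):
    im=ctrl.read_camera(n); cv2.imwrite(f"pics/{n}0.png",im[:,:,::-1]); print(n,ctrl.calibration(n))
E
```

```text
pics
{'time_s': 0.0, 'qpos': array([ 1.07807935,  0.46944729, -0.04861953,  1.53371356,  0.02409375,
        1.14100928, -0.0823043 ]), 'qd': array([-0.00044113, -0.00112771, -0.00070376,  0.00047196,  0.00069709,
        0.00093256,  0.00099239]), 'tau': array([ 5.19492733e-04, -5.10308146e+01, -4.66050860e-02, -2.37711740e+01,
        1.05376903e-02,  7.70800078e-03,  5.27030366e-06]), 'tcp_pos': array([ 0.30172704, -0.60313968,  0.23024925]), 'ee_rot': array([-3.13960147e+00,  5.77701599e-05,  4.63864119e-01]), 'ft_force': array([-0.75066572,  0.84139339, -0.63858753]), 'ft_torque': array([-0.0118577 , -0.04317855,  0.01741393]), 'gripper_width': 0.0856819044288869} 0.0187
scene {'fovy': 55.80434199842965, 'cx': 278.8802708759289, 'cy': 207.79338779718057, 'dist': array([-0.06057686,  0.        ,  0.        ,  0.        ,  0.        ]), 'R': array([[ 0.28951777,  0.95709418,  0.01225554],
       [ 0.69019575, -0.19987643, -0.69547052],
       [-0.66318119,  0.2098098 , -0.71845011]]), 't': array([-0.22758597, -0.27613436,  1.39308348])}
top {'fovy': 45.33422455626505, 'cx': 274.6262261767827, 'cy': 206.2650395189603, 'dist': array([-0.13862962,  0.        ,  0.        ,  0.        ,  0.        ]), 'R': array([[-0.00967291, -0.99929361, -0.03631405],
       [-0.99552358,  0.01303817, -0.0936099 ],
       [ 0.09401724,  0.03524601, -0.99494647]]), 't': array([0.10478912, 0.47883726, 1.0225427 ])}
```

View pics/scene0.png

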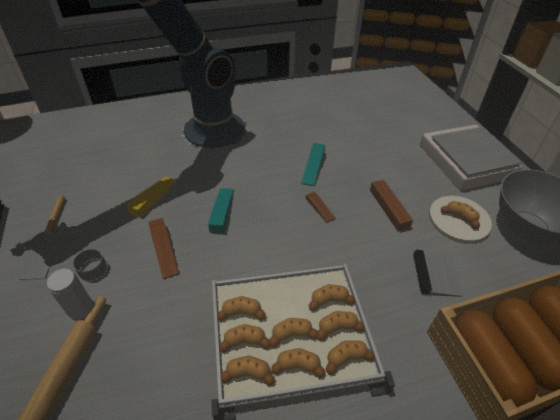

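View pics/top0.png

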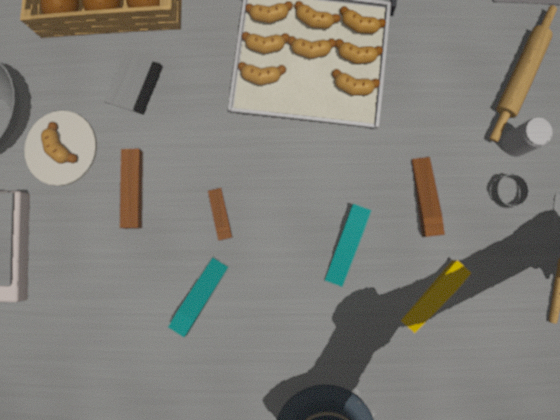

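Run:
```python
import cv2,numpy as np
a=cv2.imread('pics/scene0.png');b=cv2.imread('pics/top0.png')
def c(im,u,v,r=48): return cv2.resize(im[v-r:v+r,u-r:u+r],(390,290),interpolation=cv2.INTER_CUBIC)
def c(im,u,v,r=50): return cv2.resize(im[v-36:v+36,u-48:u+48],(390,290),interpolation=cv2.INTER_CUBIC)
o=np.vstack([np.hstack([c(a,163,247),c(a,390,204)]),np.hstack([c(b,428,196),c(b,131,188)])])
o=np.clip(o.astype(float)*1.6,0,255).astype('uint8')
cv2.imwrite('pics/crop0.png',o)
```

```text
(no output)
```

View pics/crop0.png

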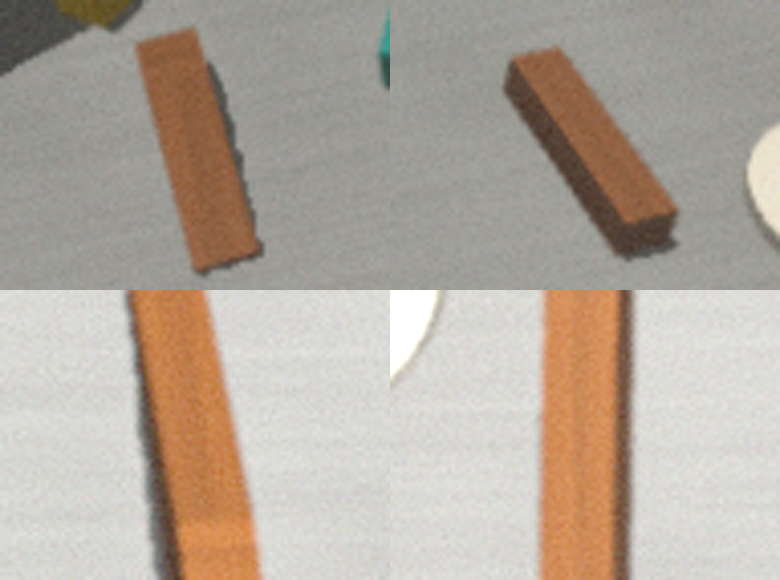

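```bash
cat > h.py <<'E'
import cv2,numpy as np,math
from station import ctrl
def K(c):
    f=210/math.tan(math.radians(c['fovy'])/2); return np.array([[f,0,c['cx']],[0,f,c['cy']],[0,0,1.]])
def ray(n,p):
    c=ctrl.calibration(n); q=cv2.undistortPoints(np.array(p,float).reshape(-1,1,2),K(c),c['dist']).reshape(-1,2)
    d=np.c_[q,np.ones(len(q))]@c['R']; return -c['R'].T@c['t'],d
def plane(n,p,z):
    o,d=ray(n,p); return o+d*((np.broadcast_to(z,len(d))-o[2])/d[:,2])[:,None]
def tri(pt,ps):
    o1,d1=ray('top',[pt]);o2,d2=ray('scene',[ps]);d1=d1[0];d2=d2[0]
    s=np.linalg.lstsq(np.c_[d1,-d2],o2-o1,rcond=None)[0]
    a=o1+s[0]*d1;b=o2+s[1]*d2; return (a+b)/2,np.linalg.norm(a-b)
def proj(n,X):
    c=ctrl.calibration(n); return cv2.projectPoints(np.array(X,float).reshape(-1,1,3),cv2.Rodrigues(c['R'])[0],c['t'],K(c),c['dist'])[0].reshape(-1,2)
E
python3 - <<'E'
from h import *
a=cv2.imread('pics/scene0.png');b=cv2.imread('pics/top0.png')
for n,im,ctr in(('scene',a,(163,247)),('top',b,(428,196))):
    hsv=cv2.cvtColor(im,cv2.COLOR_BGR2HSV)
    m=((hsv[...,0]<14)&(hsv[...,1]>110)&(hsv[...,2]>40)).astype('uint8')
    k,l,st,_=cv2.connectedComponentsWithStats(m); i=l[ctr[1],ctr[0]]
    cs,_=cv2.findContours((l==i).astype('uint8'),0,2); c=max(cs,key=cv2.contourArea)
    print(n,st[i],cv2.approxPolyDP(c,3,True).reshape(-1,2).tolist(), cv2.boxPoints(cv2.minAreaRect(c)).round(1).tolist())
def c(im,u,v): return np.clip(cv2.resize(im[v-18:v+18,u-24:u+24],(390,290),interpolation=cv2.INTER_CUBIC)*1.4,0,255).astype('uint8')
cv2.imwrite('pics/cr1.png',np.vstack([np.hstack([c(b,234,108),c(b,380,122)]),np.hstack([c(a,214,280),c(a,345,268)])]))
def c(im,u,v): return np.clip(cv2.resize(im[v-54:v+54,u-72:u+72],(780,585),interpolation=cv2.INTER_CUBIC)*1.4,0,255).astype('uint8')
cv2.imwrite('pics/cr2.png',c(b,428,196))
E
```

```text
scene [149 219  30  59 862] [[159, 219], [149, 224], [164, 277], [178, 273], [163, 221]] [[147.8000030517578, 222.0], [163.10000610351562, 217.89999389648438], [178.1999969482422, 273.1000061035156], [162.89999389648438, 277.29998779296875]]
top [     0      0    560    420 232324] [[0, 0], [0, 419], [559, 419], [559, 0]] [[-0.0, 0.0], [559.0, 0.0], [559.0, 419.0], [0.0, 419.0]]
```

View pics/cr1.png

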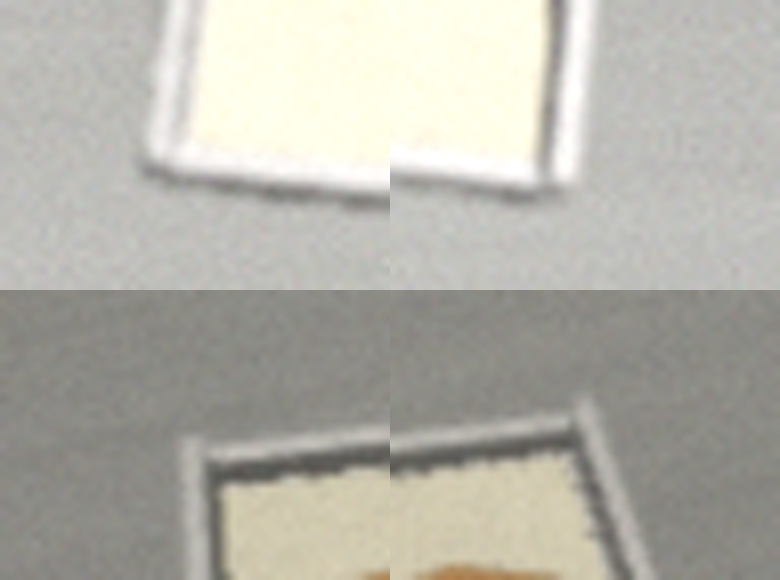

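View pics/cr2.png

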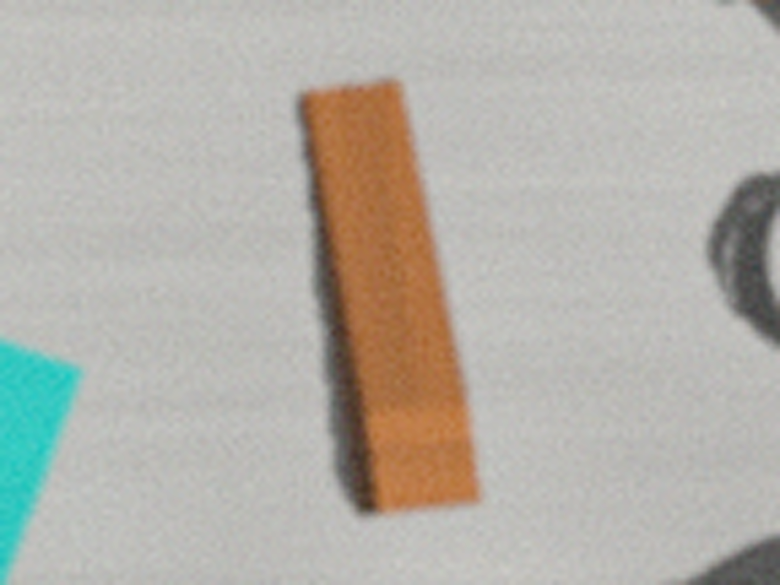

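Run:
```python
from h import *
def t(u0,v0,x,y,s=8.125,w=24,h=18): return (u0-w+x/s-.45,v0-h+y/s-.45)
TL=t(234,108,148,168);TR=t(380,122,187,185);SL=t(214,280,183,146);SR=t(345,268,193,108)
print(TL,TR,SL,SR)
# in scene, left of picture is robot's right? scene x axis ~ +y -> left = -y ; top left = +y
for a,b in((TL,SR),(TR,SL)): print(tri(a,b))
for z in(.02,.03,.04): 
    p=plane('top',[TL,TR],z);q=plane('scene',[SR,SL],z);print(z,p.round(4).tolist(),np.linalg.norm(p[0]-p[1]),q.round(4).tolist(),np.linalg.norm(q[0]-q[1]),[math.atan2(-(r[0]-r[1])[0],(r[0]-r[1])[1]) for r in(p,q)])
W=[t(428,196,x,y,5.417,72,54) for x,y in((303,92),(400,82),(378,511),(480,501),(366,408),(466,405))]
P=plane('top',W,[.005,.005,.034,.034,.034,.034]);print(P.round(4))
f=(P[0]+P[1])/2;r=(P[2]+P[3])/2;d=f-r;print('front',f,'rear',r,'len',np.linalg.norm(d[:2]),'yaw',math.atan2(d[1],d[0]),'ctr',(f+r)/2, 'wid',np.linalg.norm(P[0]-P[1]),np.linalg.norm(P[2]-P[3]))
S=plane('scene',[(164,277.5),(178.5,273.5),(159,219),(149,224)],[.005,.005,.034,.034]);print(S.round(4))
```

```text
(227.76538461538462, 110.22692307692307) (378.56538461538463, 126.31923076923077) (212.07307692307694, 279.5192307692308) (344.30384615384617, 262.8423076923077)
(array([0.68457687, 0.19587479, 0.0349647 ]), np.float64(0.001013006420576776))
(array([ 0.6438764 , -0.11958532,  0.03777426]), np.float64(0.001270955672916636))
0.02 [[0.6892, 0.1983, 0.02], [0.6483, -0.1234, 0.02]] 0.32426386128489687 [[0.6749, 0.2016, 0.02], [0.6317, -0.1187, 0.02]] 0.32324334407866945 [-0.12631539580824538, -0.1340644031699928]
0.03 [[0.6862, 0.197, 0.03], [0.6458, -0.1216, 0.03]] 0.32116383762520656 [[0.6813, 0.1974, 0.03], [0.6387, -0.1189, 0.03]] 0.31915996181329853 [-0.12631539580824547, -0.13406440316999285]
0.04 [[0.6833, 0.1957, 0.04], [0.6432, -0.1198, 0.04]] 0.31806381396551636 [[0.6877, 0.1933, 0.04], [0.6456, -0.119, 0.04]] 0.31507657954792767 [-0.12631539580824586, -0.1340644031699929]
[[ 0.5808 -0.1946  0.005 ]
 [ 0.5845 -0.2337  0.005 ]
 [ 0.4139 -0.2105  0.034 ]
 [ 0.417  -0.2501  0.034 ]
 [ 0.4531 -0.2072  0.034 ]
 [ 0.4537 -0.246   0.034 ]]
front [ 0.58261312 -0.21415314  0.005     ] rear [ 0.41543934 -0.23029268  0.034     ] len 0.16795106160410522 yaw 0.09624520061461311 ctr [ 0.49902623 -0.22222291  0.0195    ] wid 0.039358088069882675 0.03974907913839626
[[ 0.5834 -0.2297  0.005 ]
 [ 0.5814 -0.1943  0.005 ]
 [ 0.4136 -0.2207  0.034 ]
 [ 0.4243 -0.2476  0.034 ]]
```

Candidates for the wedge:
- Brown piece at top (428,196), scene (163,247): slopes from a flat heel to a thin end, 170 mm long. This is the big wedge.
- Brown piece at top (131,188), scene (390,204): same height all along, so the straight block.
- Small brown piece at top (220,213): the slim wedge.
- Turquoise pieces at top (199,296) and (347,245), and the yellow one at (437,296): decoys.

The crops confirm (428,196), with its heel toward the robot and its thin end toward the tray.

>>> {"name": "apply_moves", "arguments": {
  "moves": [
    [[0,0,0,0,0,0.184],[0,0,0,0,0,0.184],[0.021,-0.045,0,0,0,0],[0.021,-0.045,0,0,0,0],[0.021,-0.045,0,0,0,0],[0.021,-0.045,0,0,0,0],[0.021,-0.045,0,0,0,0],[0.021,-0.045,0,0,0,0]]
  ],
  "fingers": 0.085,
  "squeeze": 60
}}

```text
time_s: 1.1
tcp_pos: [0.4038, -0.3177, 0.2263]
ee_rot: [-3.135, 0.006, 0.076]
ft_force: [-0.0, 0.1, 0.2]
gripper_width: 0.0848
```

Run:
```python
from h import *
# tray outline refine: bright rim in top image, fit lines to outer boundary by gradient along near edge & sides
b=cv2.imread('pics/top0.png');g=cv2.GaussianBlur(cv2.cvtColor(b,cv2.COLOR_BGR2GRAY),(3,3),0).astype(float)
pts=[]
for u in range(240,374):
    v0=110.2+(u-227.8)*(16.1/150.8); vs=np.arange(int(v0)-7,int(v0)+8); d=np.diff(g[vs,u]); i=d.argmin(); pts.append((u,vs[i]+.5))
pts=np.array(pts); vx,vy,x0,y0=cv2.fitLine(pts.astype('float32'),cv2.DIST_HUBER,0,.01,.01).ravel()
l=lambda u:(u,y0+(u-x0)*vy/vx)
p=plane('top',[l(228),l(378.5)],.036); d=p[0]-p[1]; print(p,math.atan2(-d[0],d[1]))
for L in ((TLs:=[(u,v) for u,v in []]),): pass
for s,(ua,ub) in (('L',(228,240)),('R',(378.5,391))):
    q=[]
    for v in range(15,100):
        u0=ua+(110-v)*((ub-ua)/110) if s=='L' else ua+(126-v)*((ub-ua)/126)
        us=np.arange(int(u0)-7,int(u0)+8); dd=np.diff(g[v,us]); i=dd.argmax() if s=='L' else dd.argmin(); q.append((us[i]+.5,v))
    q=np.array(q,'float32'); a=cv2.fitLine(q,cv2.DIST_HUBER,0,.01,.01).ravel()
    f=lambda v:(a[2]+(v-a[3])*a[0]/a[1],v)
    r=plane('top',[f(110),f(15)],[.036,.041]);e=r[1]-r[0];print(s,r,math.atan2(e[1],e[0]))
for pt in [(370,208),(344,286),(325,280),(352,205),(228,262),(438,330)]: print(pt,plane('top',[pt],.03)[0].round(3))
```

```text
[[ 0.68469604  0.19572836  0.036     ]
 [ 0.64328915 -0.12035898  0.036     ]] -0.13025653752709776
L [[0.68496783 0.19706532 0.036     ]
 [0.89803419 0.16856597 0.041     ]] -0.13296888887833125
R [[ 0.67957915 -0.11424891  0.036     ]
 [ 0.89225803 -0.14484934  0.041     ]] -0.14290017823452988
(370, 208) [ 0.473 -0.098  0.03 ]
(344, 286) [ 0.314 -0.041  0.03 ]
(325, 280) [ 0.327 -0.002  0.03 ]
(352, 205) [ 0.48  -0.061  0.03 ]
(228, 262) [0.365 0.196 0.03 ]
(438, 330) [ 0.22  -0.233  0.03 ]
```

>>> {"name": "apply_moves", "arguments": {
  "moves": [
    [[0.019,-0.043,0.03,-0.006,0.006,-0.024],[0.02,-0.0435,0.03,0,0,0],[0,0,0.03,0,0,0],[0,0,0.03,0,0,0],[0,0,0,0,0,0]]
  ]
}}

```text
time_s: 1.72
tcp_pos: [0.4373, -0.2194, 0.1037]
ee_rot: [-3.141, -0.002, 0.111]
ft_force: [-1.0, -0.9, 0.7]
gripper_width: 0.0851
```

>>> {"name": "apply_moves", "arguments": {
  "moves": [
    [[-0.002,0.009,0,0,-0.002,0.011],[0,0,0,0,0,0]]
  ]
}}

```text
time_s: 1.98
tcp_pos: [0.4372, -0.2304, 0.1055]
ee_rot: [3.14, -0.003, 0.098]
ft_force: [0.4, 0.2, 0.6]
gripper_width: 0.0849
```

Run:
```python
from h import *
im=ctrl.read_camera('scene')[:,:,::-1]; s=ctrl.read_state();print(s['tcp_pos'],s['ee_rot'])
cv2.imwrite('pics/s1.png',cv2.resize(im[130:310,80:320],(800,600)))
im=ctrl.read_camera('top')[:,:,::-1];cv2.imwrite('pics/t1.png',cv2.resize(im[140:300,330:540],(788,600)))
```

```text
[ 0.43750082 -0.23001657  0.10562082] [ 3.14042714e+00 -3.08375195e-03  9.90478481e-02]
```

View pics/s1.png

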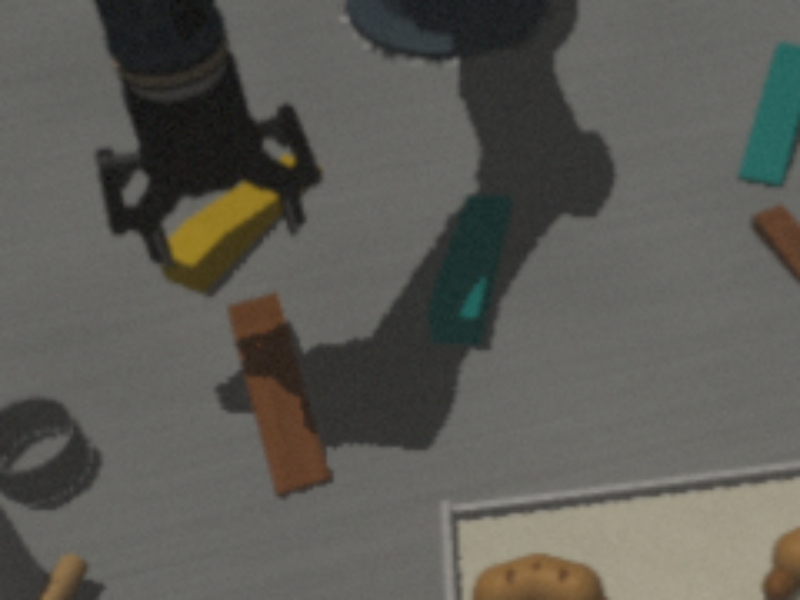

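View pics/t1.png

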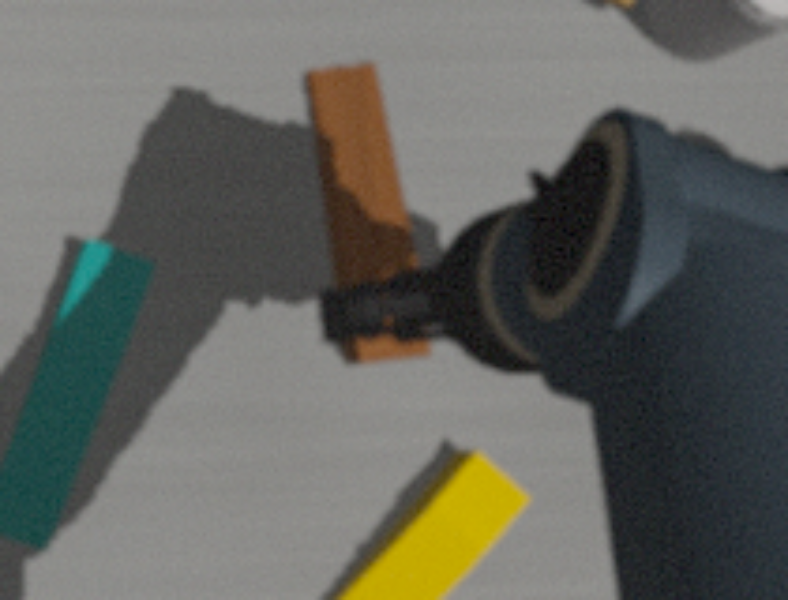

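The scene view shows the fingers above the wedge heel, at about (155,222). In the top view the fingers straddle it at about (430,223). Descending.

>>> {"name": "apply_moves", "arguments": {
  "moves": [
    [[-0.001,0,0.03,0,0.003,0],[0,0,0.03,0,0,0],[0,0,0.025,0,0,0],[0,0,0,0,0,0]]
  ]
}}

```text
time_s: 2.58
tcp_pos: [0.44, -0.2316, 0.022]
ee_rot: [3.136, -0.013, 0.099]
ft_force: [-0.3, 0.5, -0.1]
gripper_width: 0.0851
```

>>> {"name": "apply_moves", "arguments": {
  "moves": [
    [[-0.003,-0.001,0.007,0.005,-0.013,0],[0,0,0.007,0,0,0],[0,0,0,0,0,0]]
  ]
}}

```text
time_s: 2.95
tcp_pos: [0.4387, -0.2318, 0.0098]
ee_rot: [3.139, -0.004, 0.098]
ft_force: [0.0, -0.2, -0.5]
gripper_width: 0.0849
```

>>> {"name": "apply_moves", "arguments": {
  "moves": [
    [[-0.001,-0.003,0.005,0.002,-0.004,0],[0,0,0,0,0,0],[0,0,0,0,0,0]]
  ]
}}

```text
time_s: 3.32
tcp_pos: [0.4379, -0.2289, 0.0051]
ee_rot: [3.141, -0.001, 0.098]
ft_force: [-1.0, -0.0, 0.4]
gripper_width: 0.0848
```

>>> {"name": "apply_moves", "arguments": {
  "moves": [
    [[0,0,0,0,0,0],[0,0,0,0,0,0],[0,0,0,0,0,0],[0,0,0,0,0,0],[0,0,0,0,0,0],[0,0,0,0,0,0]]
  ],
  "fingers": 0.0,
  "squeeze": 60
}}

```text
time_s: 4.08
tcp_pos: [0.4382, -0.229, 0.0056]
ee_rot: [3.14, -0.001, 0.098]
ft_force: [0.0, -0.1, 0.6]
gripper_width: 0.0393
```

>>> {"name": "apply_moves", "arguments": {
  "moves": [
    [[0,0,-0.025,0,0,0],[0,0,-0.03,0,0,0],[0,0,-0.025,0,0,0],[0,-0.03,0,0,0,0.06],[0,-0.04,0,0,0,0.06],[0,-0.04,0,0,0,0.06],[0,-0.04,0,0,0,0.05],[0,0,0,0,0,0]]
  ]
}}

```text
time_s: 5.08
tcp_pos: [0.4363, -0.0754, 0.0867]
ee_rot: [3.141, 0.002, -0.142]
ft_force: [-0.4, 0.1, -0.3]
gripper_width: 0.0389
```

>>> {"name": "apply_moves", "arguments": {
  "moves": [
    [[0.006,-0.036,0,0,0.001,-0.01],[0.006,-0.036,0,0,0,0],[0.006,-0.035,0,0,0,0],[0.006,-0.03,0,0,0,0],[0,0,0,0,0,0]]
  ]
}}

```text
time_s: 5.7
tcp_pos: [0.4794, 0.0561, 0.0855]
ee_rot: [3.139, 0.002, -0.137]
ft_force: [0.5, -0.2, -1.4]
gripper_width: 0.0391
```

Descending to just above the table in front of the tray, then I'll look.

>>> {"name": "apply_moves", "arguments": {
  "moves": [
    [[0,-0.005,0.025,0.002,0.002,-0.005],[0,0,0.025,0,0,0],[0,0,0.02,0,0,0],[0,0,0,0,0,0]]
  ]
}}

```text
time_s: 6.2
tcp_pos: [0.4793, 0.0537, 0.0134]
ee_rot: [3.136, 0.002, -0.139]
ft_force: [1.1, -0.2, -1.0]
gripper_width: 0.0394
```

Run:
```python
from h import *
im=ctrl.read_camera('scene')[:,:,::-1]; s=ctrl.read_state();print(s['tcp_pos'],s['ee_rot'],s['ft_force'])
cv2.imwrite('pics/s2f.png',im);cv2.imwrite('pics/s2.png',cv2.resize(im[150:300,190:390],(800,600)))
im=ctrl.read_camera('top')[:,:,::-1];cv2.imwrite('pics/t2f.png',im);cv2.imwrite('pics/t2.png',cv2.resize(im[80:230,210:410],(800,600)))
```

```text
[0.48001196 0.05382227 0.01413093] [ 3.13685863e+00 -1.43671620e-04 -1.39402070e-01] [ 0.63072204 -1.120216   -1.17097514]
```

View pics/s2.png

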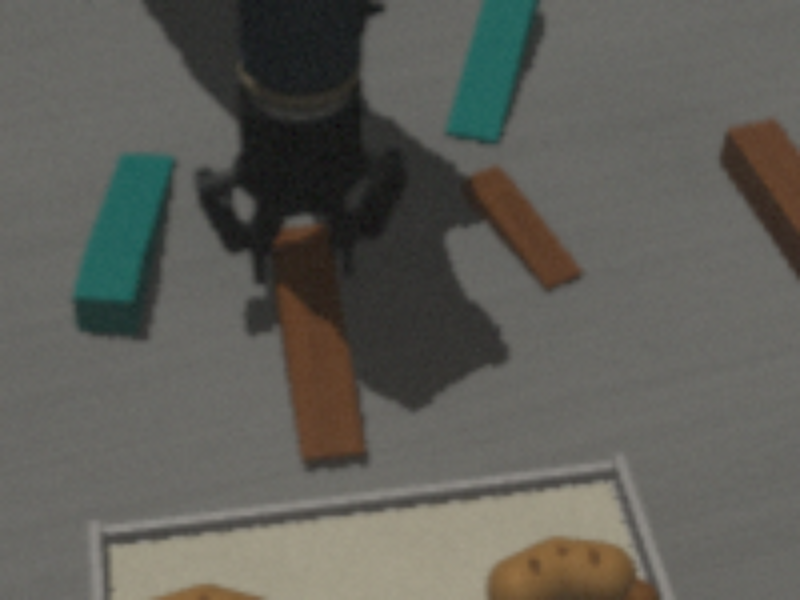

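View pics/t2.png

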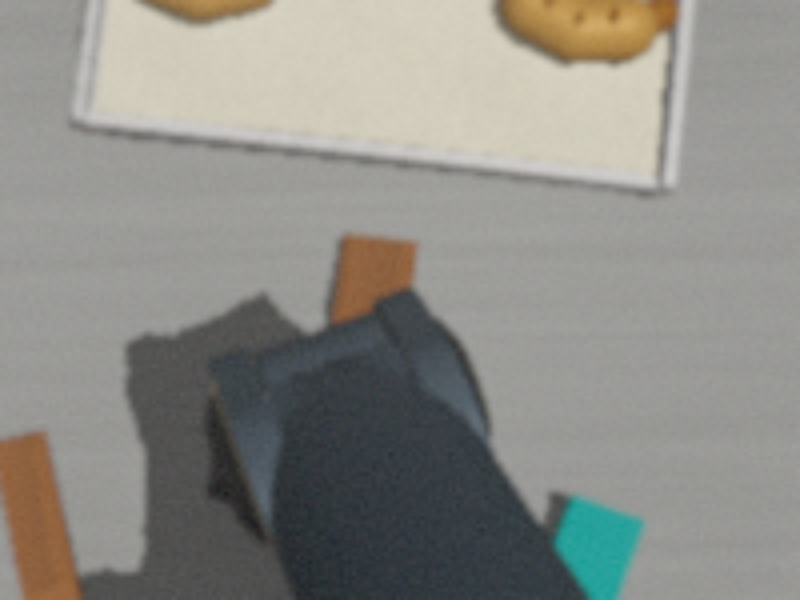

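Run:
```python
from h import *
E=np.array([.6638,.0378]);th=-.132;u=np.array([math.cos(th),math.sin(th)]);v=np.array([-u[1],u[0]])
W=[(210+344/4-.4,80+235/4-.4),(210+417/4-.4,80+242/4-.4)]
P=plane('top',W,.013);m=P.mean(0)[:2];d=P[0]-P[1]
print('thin top',m,'along',(m-E)@u,'lat',(m-E)@v,'yaw',math.atan2(-d[0],d[1]),np.linalg.norm(d))
S=[(190+305/4-.4,150+463/4-.4),(190+368/4-.4,150+457/4-.4)]
P=plane('scene',S,.011);m=P.mean(0)[:2];print('scene',m,(m-E)@u,(m-E)@v,np.linalg.norm(P[0]-P[1]))
L=[(190+290/4-.4,150+345/4-.4),(190+305/4-.4,150+463/4-.4)]
t=np.array([.480,.0538]);print('tcp along/lat',(t-E)@u,(t-E)@v)
# pixel ratio check: extrapolated edge corners this image
TL=(210+73/4-.4,80+124/4-.4);TR=(210+672/4-.4,80+190/4-.4);p=plane('top',[TL,TR],.036);d=p[0]-p[1];print(p,p.mean(0),math.atan2(-d[0],d[1]))
```

```text
thin top [0.62387809 0.03410706] along -0.039088559585973556 lat -0.008915213526872575 yaw -0.11355133385181827 0.03909349507151102
scene [0.62470888 0.03540848] -0.03843628753714392 -0.007515775710951753 0.039165558915097716
tcp along/lat -0.1843069301807589 -0.008330395389467518
[[ 0.68362852  0.19604368  0.036     ]
 [ 0.64256455 -0.11843587  0.036     ]] [0.66309653 0.03880391 0.036     ] -0.12984292604762518
```

>>> {"name": "apply_moves", "arguments": {
  "moves": [
    [[0,-0.009,0,0.004,0,-0.006],[0,0,0,0,0,0],[0,0,0.004,0,0,0],[0,0,0,0,0,0]]
  ]
}}

```text
time_s: 6.8
tcp_pos: [0.4838, 0.0638, 0.0129]
ee_rot: [-3.14, -0.006, -0.133]
ft_force: [-0.4, 1.1, -1.2]
gripper_width: 0.0389
```

>>> {"name": "apply_moves", "arguments": {
  "moves": [
    [[0,0.002,0.003,0,-0.006,0],[0,0,0.003,0,0,0],[0,0,0,0,0,0]]
  ]
}}

```text
time_s: 7.18
tcp_pos: [0.4834, 0.0615, 0.0063]
ee_rot: [-3.14, 0.0, -0.133]
ft_force: [0.0, -0.6, -0.7]
gripper_width: 0.0387
```

>>> {"name": "apply_moves", "arguments": {
  "moves": [
    [[0.015,0,0,0,0,0],[0.015,0,0,0,0,0],[0.015,0,0,0,0,0],[0.01,0,0,0,0,0],[0,0,0,0,0,0]]
  ]
}}

```text
time_s: 7.8
tcp_pos: [0.5436, 0.0534, 0.0064]
ee_rot: [-3.14, -0.002, -0.134]
ft_force: [-0.6, 0.8, -1.8]
gripper_width: 0.0391
```

```bash
cat >> h.py <<'E'
def where():
    E=np.array([.6638,.0378]);th=-.132;u=np.array([math.cos(th),math.sin(th)]);v=np.array([-u[1],u[0]])
    s=ctrl.read_state();t=s['tcp_pos'][:2]-E;f=s['ft_force']
    print('along',t@u,'lat',t@v,'z',s['tcp_pos'][2],'rot',s['ee_rot'].round(4),'Fu',f[:2]@u,'Fv',f[:2]@v,'Fz',f[2],'w',s['gripper_width'],s['time_s'])
E
python3 -c "from h import *;where()"
```

```text
along -0.12118169036025209 lat -0.00033929705742622926 z 0.006403032889214018 rot [-3.1396e+00 -1.7000e-03 -1.3400e-01] Fu -0.7304885105464681 Fv 0.7456441658218129 Fz -1.77802757165155 w 0.0390987817778771 7.8
```

>>> {"name": "apply_moves", "arguments": {
  "moves": [
    [[0,0,0.0008,-0.001,-0.001,0],[0.01,0,0,0,0,0],[0.01,0,0,0,0,0],[0.01,0,0,0,0,0],[0,0,0,0,0,0]]
  ]
}}

```text
time_s: 8.43
tcp_pos: [0.565, 0.051, 0.0059]
ee_rot: [3.139, 0.017, -0.131]
ft_force: [3.6, -0.7, -0.3]
gripper_width: 0.0391
```

```bash
python3 -c "from h import *;where()"
```

```text
along -0.09965150623258669 lat 7.377179513114e-05 z 0.005887136077671384 rot [ 3.139   0.0173 -0.1314] Fu 3.6924243323279144 Fv -0.18451730549662487 Fz -0.26198950397679166 w 0.03910717294776541 8.425
```

>>> {"name": "apply_moves", "arguments": {
  "moves": [
    [[0.006,0,0,0,0.008,0],[0.008,0,0,0,0.006,0],[0.008,0,0,0,0,0]]
  ]
}}

```text
time_s: 8.8
tcp_pos: [0.5751, 0.0499, 0.0055]
ee_rot: [3.134, 0.028, -0.13]
ft_force: [-12.1, 0.5, 12.9]
gripper_width: 0.0389
```

Run:
```python
from h import *
where()
im=ctrl.read_camera('scene')[:,:,::-1]
cv2.imwrite('pics/s3.png',cv2.resize(im[170:320,190:390],(800,600)))
```

```text
along -0.08948270817789757 lat 0.00027729971260645296 z 0.005510137855561245 rot [ 3.1344  0.0284 -0.1297] Fu -12.045398884330748 Fv -1.094387568916001 Fz 12.914317048706302 w 0.03894617535646846 8.8
```

View pics/s3.png

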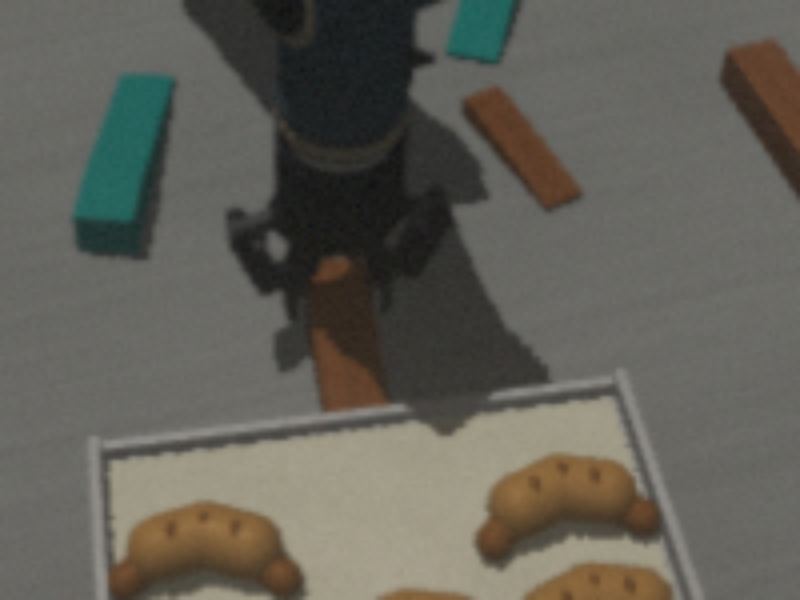

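>>> {"name": "apply_moves", "arguments": {
  "moves": [
    [[0.006,0,-0.001,0.004,0.04,0],[0.01,0,-0.001,0,0.035,0]]
  ]
}}

```text
time_s: 9.1
tcp_pos: [0.5839, 0.0488, 0.0054]
ee_rot: [3.135, -0.031, -0.128]
ft_force: [-7.8, 1.7, 5.5]
gripper_width: 0.0392
```

```bash
python3 -c "from h import *;where()"
```

```text
along -0.08064820376852237 lat 0.00038803776795124506 z 0.005447725523328888 rot [ 3.1355 -0.0311 -0.1284] Fu -7.9270647234419735 Fv 0.6191320870698409 Fz 5.522452008815474 w 0.039150131712338575 9.1
```

>>> {"name": "apply_moves", "arguments": {
  "moves": [
    [[0.012,0,0,0.004,-0.012,0],[0.012,0,0,0,0.008,0]]
  ]
}}

```text
time_s: 9.35
tcp_pos: [0.5992, 0.0473, 0.0054]
ee_rot: [3.136, -0.009, -0.126]
ft_force: [-13.2, 1.0, 12.8]
gripper_width: 0.0389
```

```bash
python3 -c "from h import *;where()"
```

```text
along -0.06528670152403847 lat 0.0009398210147147767 z 0.005398913009838902 rot [ 3.1363 -0.0092 -0.1262] Fu -13.227518617318058 Fv -0.7778480472355175 Fz 12.754547539875396 w 0.038887523450560055 9.35
```

>>> {"name": "apply_moves", "arguments": {
  "moves": [
    [[0.008,0,0,0.004,0.015,0.002],[0.008,0,0,0,0.012,0.002]]
  ]
}}

```text
time_s: 9.6
tcp_pos: [0.6066, 0.0469, 0.0054]
ee_rot: [3.137, -0.017, -0.129]
ft_force: [-12.7, 0.6, 12.3]
gripper_width: 0.0392
```

```bash
python3 -c "from h import *;where()"
```

```text
along -0.05786823667955651 lat 0.0015165104865072828 z 0.005372011190085461 rot [ 3.1373 -0.0174 -0.1288] Fu -12.662000866755506 Fv -1.0733989476292196 Fz 12.316029346562184 w 0.039192356093387344 9.6
```

Run:
```python
from h import *
where()
im=ctrl.read_camera('scene')[:,:,::-1]
cv2.imwrite('pics/s4f.png',im);cv2.imwrite('pics/s4.png',cv2.resize(im[170:320,190:390],(800,600)))
```

```text
along -0.05786823667955651 lat 0.0015165104865072828 z 0.005372011190085461 rot [ 3.1373 -0.0174 -0.1288] Fu -12.662000866755506 Fv -1.0733989476292196 Fz 12.316029346562184 w 0.039192356093387344 9.6
```

View pics/s4.png

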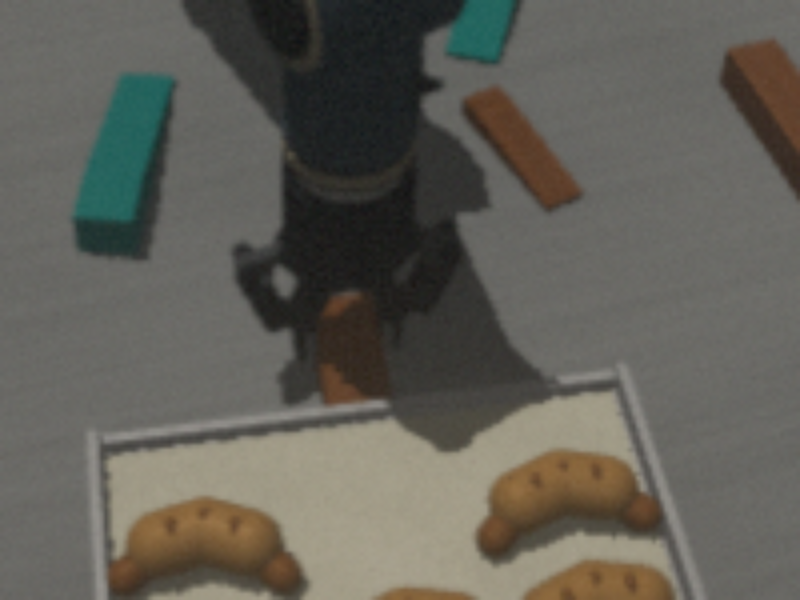

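```bash
cat >> h.py <<'E'
def rise(im,ref='pics/s2f.png'):
    # shift of tray rim pieces (left & right portions of near edge, clear of wedge) along image rows
    r=cv2.cvtColor(cv2.imread(ref),cv2.COLOR_BGR2GRAY).astype('float32');g=cv2.cvtColor(np.ascontiguousarray(im),cv2.COLOR_BGR2GRAY).astype('float32')
    out=[]
    for x0,x1,yc in((218,262,277),(330,343,269)):
        A=r[yc-16:yc+16,x0:x1];B=g[yc-16:yc+16,x0:x1]
        out.append([round(q,2) for q in cv2.phaseCorrelate(A,B,cv2.createHanningWindow((A.shape[1],A.shape[0]),cv2.CV_32F))[0]])
    return out
E
python3 - <<'E'
from h import *
print(rise(cv2.imread('pics/s4f.png')),rise(cv2.imread('pics/scene0.png')))
for X in([.655,-.04],[.68,.17]): print(proj('scene',[X+[.036],X+[.048]]))
E
```

```text
[[0.89, -2.64], [0.35, -2.27]] [[0.59, -0.04], [0.57, -0.22]]
[[246.43603604 275.81231083]
 [246.18935484 272.85615371]]
[[333.92273599 263.56298301]
 [334.49313941 260.57770885]]
```

>>> {"name": "apply_moves", "arguments": {
  "moves": [
    [[0.008,0.001,0,0.004,0,0.002],[0.008,0.001,0,0,0.006,0.002]]
  ]
}}

```text
time_s: 9.9
tcp_pos: [0.6081, 0.0467, 0.0052]
ee_rot: [3.137, 0.008, -0.13]
ft_force: [-22.4, 2.6, 21.9]
gripper_width: 0.0391
```

```bash
python3 -c "from h import *;where();im=ctrl.read_camera('scene')[:,:,::-1];print(rise(im))"
```

```text
along -0.056360155087058925 lat 0.0015034379726794958 z 0.0052100732021873805 rot [ 3.1374  0.0075 -0.1298] Fu -22.583215185590653 Fv -0.3968783763800583 Fz 21.86872498021898 w 0.039064525756766756 9.9
[[0.48, -2.74], [0.58, -2.63]]
```

>>> {"name": "apply_moves", "arguments": {
  "moves": [
    [[0.01,0.001,-0.002,0.004,0.01,0.002],[0.012,0,-0.002,0,0.012,0]]
  ],
  "squeeze": 100
}}

```text
time_s: 10.2
tcp_pos: [0.6082, 0.0467, 0.0053]
ee_rot: [3.135, 0.031, -0.128]
ft_force: [-29.5, 1.4, 19.0]
gripper_width: 0.0386
```

```bash
python3 -c "from h import *;where();im=ctrl.read_camera('scene')[:,:,::-1];print(rise(im));cv2.imwrite('pics/s5f.png',im);cv2.imwrite('pics/s5.png',cv2.resize(im[170:320,190:390],(800,600)))"
```

```text
along -0.05632662735359409 lat 0.001485045632782703 z 0.0053482679574690835 rot [ 3.1347  0.0314 -0.1284] Fu -29.42993972164136 Fv -2.4834764973305865 Fz 19.039128247425985 w 0.03861717934188845 10.2
[[0.51, -2.43], [1.01, -2.34]]
```

View pics/s5.png

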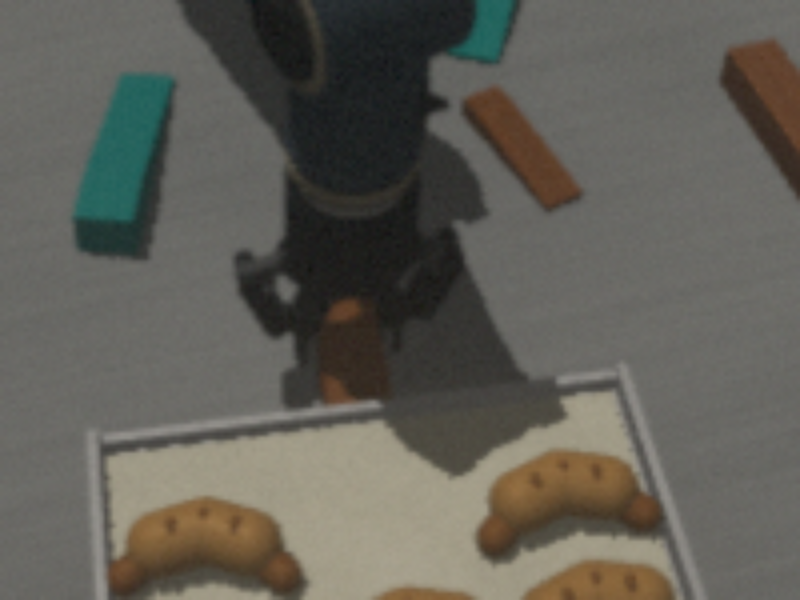

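Run:
```python
from h import *
def rows(f):
    g=cv2.GaussianBlur(cv2.cvtColor(cv2.imread(f),cv2.COLOR_BGR2GRAY),(3,3),0).astype(float);o=[]
    for x in list(range(222,258)):
        y0=279.5-(x-212)*16.7/132.2; ys=np.arange(int(y0)-9,int(y0)+8); c=g[ys,x]-np.median(g[ys[:4],x]); c=np.clip(c-12,0,None); i=c[:14].argmax()
        k=slice(max(i-2,0),i+3); o.append((ys[k]*c[k]).sum()/c[k].sum())
    return np.array(o)
r={f:rows(f'pics/{f}.png') for f in('scene0','s2f','s4f','s5f')}
for f in r: d=r[f]-r['scene0']; print(f,np.median(d),d.mean(),d.std())
# predict 12mm rise of rim top at hinge-rotation (near edge moves slightly too)
```

```text
scene0 0.0 0.0 0.0
s2f -0.01187711926877455 -0.006131540136801543 0.04331772649071205
s4f -2.848305213558291 -2.7717666360989504 0.1513226155262709
s5f -2.8868577075098756 -2.840530985763474 0.12090822576899282
```

>>> {"name": "apply_moves", "arguments": {
  "moves": [
    [[0.014,0,-0.002,0,0.02,0],[0.014,0,-0.002,0,0.015,0]]
  ]
}}

```text
time_s: 10.5
tcp_pos: [0.6081, 0.0466, 0.0053]
ee_rot: [3.125, 0.056, -0.127]
ft_force: [-31.8, 1.0, 23.0]
gripper_width: 0.0383
```

```bash
python3 -c "from h import *;where()"
```

```text
along -0.05639252776695054 lat 0.0013628192587377122 z 0.005250804406305543 rot [ 3.1247  0.0564 -0.1266] Fu -31.656306496562596 Fv -3.204862644231536 Fz 22.99138596311658 w 0.03830965363749652 10.5
```

>>> {"name": "apply_moves", "arguments": {
  "moves": [
    [[0,0,0,0.01,0.04,0.004],[0,0,0,0.004,0,0],[0,0,0,0,0,0]]
  ]
}}

```text
time_s: 10.88
tcp_pos: [0.6069, 0.0469, 0.0052]
ee_rot: [3.138, 0.019, -0.129]
ft_force: [-1.7, 0.3, 2.3]
gripper_width: 0.0385
```

```bash
python3 -c "from h import *;where()"
```

```text
along -0.057638365047247606 lat 0.001490986195268911 z 0.005236353434336451 rot [ 3.1381  0.0187 -0.1288] Fu -1.7263522237758275 Fv 0.056693317067661564 Fz 2.251403359905364 w 0.03847100459586249 10.875
```

>>> {"name": "apply_moves", "arguments": {
  "moves": [
    [[0.008,0,0,0.004,0.012,0.002],[0.01,0,0,0,0.012,0]]
  ]
}}

```text
time_s: 11.12
tcp_pos: [0.6082, 0.0467, 0.0051]
ee_rot: [3.135, 0.033, -0.13]
ft_force: [-32.2, 2.0, 32.3]
gripper_width: 0.0387
```

```bash
python3 -c "from h import *;where()"
```

```text
along -0.05627122506299064 lat 0.0014711049831800244 z 0.005147881447361773 rot [ 3.1348  0.0334 -0.1301] Fu -32.19088359664015 Fv -2.213596342291346 Fz 32.25344036716455 w 0.03869002253701165 11.125
```

>>> {"name": "apply_moves", "arguments": {
  "moves": [
    [[0.001,0,-0.001,0,0.01,0],[0,0,0,0,0,0],[0,0,0,0,0,0],[0,0,0,0,0,0],[0,0,0,0,0,0]]
  ],
  "fingers": 0.085
}}

```text
time_s: 11.75
tcp_pos: [0.613, 0.0459, 0.006]
ee_rot: [3.136, 0.018, -0.131]
ft_force: [0.4, -0.2, -0.9]
gripper_width: 0.0851
```

```bash
python3 -c "from h import *;where()"
```

```text
along -0.05139114913540418 lat 0.0013850249596155644 z 0.0060028590178978734 rot [ 3.1358  0.0179 -0.1308] Fu 0.3989781638275031 Fv -0.10232263934052803 Fz -0.8500207814815652 w 0.08509538367146276 11.75
```

>>> {"name": "apply_moves", "arguments": {
  "moves": [
    [[0,0,-0.02,0,0,0],[0,0,-0.03,0,0,0],[0,0,-0.04,0,0,0],[0,0,-0.05,0,0,0],[-0.05,0,-0.03,0,0,0],[-0.06,0,0,0,0,0],[-0.04,0.05,0,0,0,0],[0,0.06,0,0,0,0]]
  ]
}}

```text
time_s: 12.75
tcp_pos: [0.4533, -0.0388, 0.1945]
ee_rot: [3.141, 0.002, -0.12]
ft_force: [1.2, -1.3, 0.3]
gripper_width: 0.085
```

Run:
```python
from h import *
where()
im=ctrl.read_camera('scene')[:,:,::-1];cv2.imwrite('pics/s6f.png',im);cv2.imwrite('pics/s6.png',cv2.resize(im[200:300,210:350],(800,571)))
im=ctrl.read_camera('top')[:,:,::-1];cv2.imwrite('pics/t6f.png',im);cv2.imwrite('pics/t6.png',cv2.resize(im[80:200,225:385],(800,600)))
```

```text
along -0.19858251951811887 lat -0.10359841827231862 z 0.1944598472188605 rot [ 3.1411e+00  2.3000e-03 -1.2020e-01] Fu 1.384276287647221 Fv -1.0972103925728913 Fz 0.30383933309545164 w 0.08504928053770404 12.75
```

View pics/s6.png

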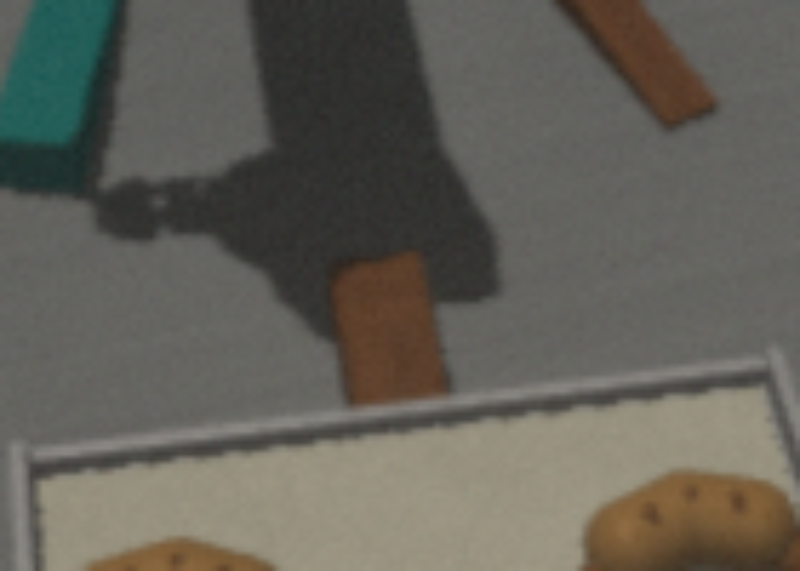

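View pics/t6.png

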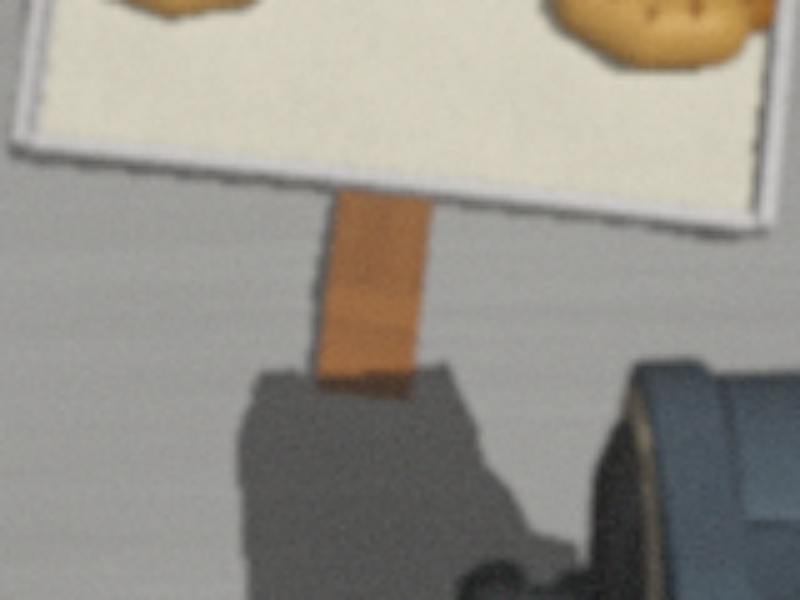

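Measure the final insertion depth, how straight the wedge is, and the tray level.

Run:
```python
from h import *
E=np.array([.6638,.0378]);th=-.132;u=np.array([math.cos(th),math.sin(th)]);v=np.array([-u[1],u[0]])
t=lambda x,y:(225+x/5-.4,80+y/5-.4)
R=plane('top',[t(313,389),t(410,398)],.034);m=R.mean(0)[:2]
A=plane('top',[t(313,389),t(325,290),t(410,398),t(420,297)],.034)
d1=A[1]-A[0];d2=A[3]-A[2]
print('rear along',(m-E)@u,'lat',(m-E)@v,'yaw',math.atan2(d1[1],d1[0]),math.atan2(d2[1],d2[0]),'rear-edge yaw',math.atan2(-(R[0]-R[1])[0],(R[0]-R[1])[1]))
C=plane('top',[t(12,150),t(770,232)],.048);print('edge',C,C.mean(0))
c=C.mean(0)[:2];print('rel to current edge',(m-c)@u,(m-c)@v)
S=plane('scene',[(210+330*.175-.4,200+266*.175-.4),(210+424*.175-.4,200+252*.175-.4)],.034);m=S.mean(0)[:2];print('scene rear',(m-E)@u,(m-E)@v)
def rows(f):
    g=cv2.GaussianBlur(cv2.cvtColor(cv2.imread(f),cv2.COLOR_BGR2GRAY),(3,3),0).astype(float);o=[]
    for x in list(range(222,258)):
        y0=279.5-(x-212)*16.7/132.2; ys=np.arange(int(y0)-9,int(y0)+8); c=g[ys,x]-np.median(g[ys[:4],x]); c=np.clip(c-12,0,None); i=c[:14].argmax()
        k=slice(max(i-2,0),i+3); o.append((ys[k]*c[k]).sum()/c[k].sum())
    return np.array(o)
for f in('s5f','s6f'):print(np.median(rows(f'pics/{f}.png')-rows('pics/scene0.png')))
```

```text
rear along -0.0861262880575122 lat 0.0025314414989284686 yaw -0.1315036040872668 -0.11466427588144389 rear-edge yaw -0.109462139717984
edge [[ 0.68231902  0.19628685  0.048     ]
 [ 0.64184175 -0.11849903  0.048     ]] [0.66208038 0.03889391 0.048     ]
rel to current edge -0.08427765441132733 0.0016733743885685819
scene rear -0.08089865840768362 0.0036723523042652938
-2.8868577075098756
-2.9071162755373336
```

```bash
python3 -c "
from h import *
where();print(ctrl.finish_job())"
```

```text
along -0.19676104062293914 lat -0.10993928953480264 z 0.19447859214178115 rot [ 3.1383e+00  1.7000e-03 -1.3490e-01] Fu -0.0401830846413118 Fv -0.16763950760552554 Fz -0.2690205519285665 w 0.08488416707480186 12.85
the job is handed in; nothing more can be done
None
```

I gripped the big brown wedge by its heel and pushed it thin end first under the middle of the tray's near edge. Once it was jammed I let go, moved the arm clear and handed the job in at 12.9 s.

- **Jammed:** the push met a hard stop, with the wedge not moving further at about 30 N (5 to 15 N was expected on the way). The highest wrist force I saw was about 46 N.
- **Depth:** in the last pictures the wedge's rear end is 84–86 mm in front of the edge by the top view, so about 85 mm is in. The scene camera gave 81 mm, a disagreement of a few millimetres that I did not resolve.
- **Straight and centred:** it sits about 2 mm off the middle (scene view 3.7 mm). Its angle is within about 0.02 rad of square to the edge.
- **Level:** the tray's near rim rose 2.9 pixels, where level should give about 2.96, so it is level to within measurement error. It did not drop after I let go.
- **Hands off:** the gripper is open about 0.19 m above the table, with roughly zero force on it.

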